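# Refit the filter plate in the exhaust filter box

## Robot

A 7-joint arm with a two-finger parallel gripper is mounted at the origin on the work surface. World frame = base frame: x ahead of the robot, y to its left, z up, the work surface at z = 0. Lengths are in m, angles in degrees, forces in N, time in s.
With the tool pointing down it reaches from about 0.35 to 0.9 m from the base axis. Payload 19.9 kg.
Tool frame: the origin (TCP) lies on the mounting face of the last link; the fingertips stand 199 mm ahead of it and the grasp point (between the pads) lies 180 mm ahead of it (manip.tcp_to_tips is the distance from the TCP to the fingertips, in m); y points along the fingers, z is the direction in which the jaws open and shut, and the axes are right-handed (so a half turn about y gives the same grasp; the last joint's range is limited). The gripper opens to 94 mm and grips with 3 to 60 N. Pads are 16 mm wide; open, the fingers measure 119 mm over their backs; the gripper's body (75 mm by 177 mm) begins 78 mm behind the grasp point.
Start: joints at [-74.972, 23.915, -0.59, 92.452, 0.269, 63.638, -3.037], TCP at [0.187, 0.596, 0.405] pointing down, gripper open.
Joint ranges: [-161.28, 161.28], [-22.2, 115.67], [-73.04, 71.86], [3.21, 147.25], [-68.34, 248.33], [10.77, 114.83], [-161.83, 161.83]. Speed limits (degrees/s): [108.29, 108.29, 136.94, 136.94, 172.46, 172.46, 172.46].

## Interface

Orientations are given as [roll, pitch, yaw] about the fixed x, y, z axes, in that order (R = Rz(yaw) Ry(pitch) Rx(roll)).
In Python, from workcell import status, imaging, job, manip gives the robot as it stands.
- The arm moves only by the tool drive_tool, never from a script. Its argument "steps" is a list of rows, each an object of numbers: "jaw": the opening in per cent of the stroke, from 0 (shut) to 100 (fully open); "dx", "dy", "dz": the shift along the world's x, y, z as a fraction of full scale; "roll": the turn about the world's z as a fraction of full scale. A call has exactly 10 rows; each row shifts and turns the commanded pose from where the row before left it; what a row does not reach is not made up. Full scale, the value 1, is 100 mm for a shift and 360 degrees for a turn. A row lasts 1/12 s, in which the tool goes at most 41.7 mm and 7.16 degrees, less where a joint would pass 70% of its speed; a pose out of reach is approached as far as the arm can. A call with a number of a shift or a turn outside -1 to 1 is refused whole. A call with a gripper value outside its range is refused whole. The fingers move at their own pace and stop on an object; "force" is the grip in N (left out, the last holds). Time passes only in rows, so rows that do not move let the fingers close, or fill a call up. It gives the time, the measured TCP pose, the force and the opening at its end, in the units of the state.
- status.read_state(): the state, without advancing time (a new reading comes with each control period).
- imaging.camera(name): name is "scene" or "top" or "wrist"; returns a dict with "img" (400x640x3 uint8, red, green, blue), "vfov" (degrees; the focal length in pixels is half the picture's height over the tangent of half this angle, whatever the lens; pixels are square), "cx", "cy" (the principal point, pixels), "world_from_camera" (4x4, takes a point from camera to world coordinates). Camera axes: x right, y down, z forward; pixel columns grow to the right and rows downward; lengths in m; the calibration is good to about 2 mm. A picture is of the moment at which its call begins. There is no depth.
- job.finish_job(): hands the job in, once; it reports no verdict.
The state is a dict: "time_s": time; "q": joint angles; "dq": joint speeds; "effort": joint torques, N m; "tcp_pos": TCP position; "eef_rot": TCP orientation; "force": force on the tool from outside, world axes, zero at the start; "torque": the same for the moment, N m; "width": finger opening in m.
Only numpy, scipy, OpenCV 4.12 (cv2) and the standard library are available. Lean on these libraries where they do the work, as an engineer would, in place of code of your own. Each camera call takes 0.05 s, during which the arm holds its last target.

## Task

Fit the long filter plate into the open exhaust filter box: hold it tilted, tuck one short edge under the lip at the end of the box that carries the round white port, then lower the other end until the plate lies flat on the ledge inside the box, and let go. The shorter plate belongs to another machine: leave it where it lies.

Things in the scene. Friction and masses are not known exactly. Their poses are not given: they have to be found in the camera images.
- long_plate: The plate to fit: flat aluminium plate 200 (x) by 130 (y) by 6 mm, about 0.4 kg, the longer of two, lying on the bench. Black bridge handle on its middle: crossbar 14 mm thick (x), 90 mm long (y), 16 mm high, its centre 46 mm above the plate's underside, on legs at y = +/-39 mm. Origin: centre of the underside; z up. Half a turn about z makes no difference.
- short_plate: Bystander, not to be moved: the same kind of plate with the same handle, but only 140 mm long (x) by 130 mm (y). Origin: centre of the underside.
- filter_box: Fixed dark grey open box, 230 (x) by 166 (y) by 59 mm high. Origin: centre of its underside; z up. Inside x -107 to 107, y -75 to 75 mm; walls rise to z = 59. Ledge for the plate all round at z = 34. A white round port, 44 mm across, sticks 30 mm out of the -x end, roughly towards the robot; the lip is at that end, the other sides have none.
- lip (a point): Middle of the lip's free edge, on its underside: at x = -77, z = 54 mm of the box, axes as the box. The lip, bare steel, is 5 mm thick, spans the full width and covers x = -107 to -77, 20 mm above the ledge. Lip and walls let the plate in only tilted about 10 to 24 degrees, lip-side edge down; lying flat it has 14 mm play in x, 20 mm in y.
Mind the look-alikes: they are no part of the job. What is shaped like the long_plate but brown or orange is not meant.

How it is judged (in metres and radians):
At the end, for the whole second after the job is handed in: The long plate lies at rest flat (within 4 degrees) on the ledge inside the filter box, its underside 28 to 40 mm above the box's underside, one short edge under the lip, its centre within 15 mm (x) and 18 mm (y) of the box's centre; the short plate is within 30 mm of where it was (angle between long_plate's own z axis and vertical below 0.07 rad and z of long_plate in the frame of filter_box between 0.028 and 0.04 m and x of long_plate in the frame of filter_box between -0.015 and 0.015 m and y of long_plate in the frame of filter_box between -0.018 and 0.018 m and linear speed of long_plate below 0.02 m/s and distance of short_plate from where it was at the start of the episode below 0.03 m); the robot touches nothing.
It fails at once if the short plate is moved by more than 30 mm (distance of short_plate from where it was at the start of the episode above 0.03 m).
It also fails if it takes over 45 s, if anything falls off the work surface, if the arm or the gripper's body presses on something with over 40 N, if the wrist force passes 120 N, or if a joint passes its speed limit or range.

## Working session

There is one attempt and no reset: what is moved stays moved. The work goes in short steps, Python scripts to look and compute and a tool call to move; the robot and the scene stay as the last step left them, time stands still between calls to the robot, and variables do not carry over. Pictures are saved under pics/ and viewed, and the job is handed in when it is done.

Besides the shell and the picture viewer there is one more tool, called after ">>>" by a JSON object that holds its "method" and its "body". drive_tool: Moves the arm, as the interface text tells. Shift numbers are shares of 100 mm and turn numbers shares of 360 degrees, none past 1 either way. Its arguments: {"type":"object","properties":{"steps":{"type":"array"},"force":{"type":"number"}},"required":["steps"]}

```bash
mkdir -p pics; ls; python3 - <<'E'
from workcell import status, imaging, job, manip
import cv2,numpy as np
print(status.read_state())
for n in ["scene","top","wrist"]:
    c=imaging.camera(n); cv2.imwrite(f"pics/{n}0.png",c["img"][:,:,::-1]); print(n,c["vfov"],c["cx"],c["cy"],np.round(c["world_from_camera"],4).tolist())
E
```

```text
pics
{'time_s': 0.0, 'q': array([-74.9728353 ,  23.94897903,  -0.59204305,  92.48681645,
         0.26679216,  63.63989288,  -3.03648914]), 'dq': array([ 0.076245  , -0.06207732,  0.02947481,  0.05540296,  0.01921861,
        0.02596913,  0.02843094]), 'effort': array([-4.40238673e-04, -8.51273060e+01,  6.38510585e-01, -4.25944054e+01,
       -4.88043367e-02,  1.93264807e-02,  1.01021537e-04]), 'tcp_pos': array([0.18688348, 0.59625166, 0.40400527]), 'eef_rot': array([-9.00742741e+01, -2.51507825e-03, -1.74038063e+01]), 'force': array([ 0.38255455, -0.09988028, -0.18848969]), 'torque': array([-0.01364473, -0.04434137, -0.05269829]), 'width': 0.09404265833622566}
scene 45.74779579045924 317.4518779275995 198.9592337627325 [[-0.4989, 0.6572, -0.565, 1.2192], [0.8665, 0.3907, -0.3107, 0.4385], [0.0166, -0.6446, -0.7644, 0.985], [0.0, 0.0, 0.0, 1.0]]
top 42.66116976067263 314.6931342879653 196.7738012898532 [[-0.014, -0.9872, 0.1589, 0.3359], [-0.9999, 0.0123, -0.0119, 0.0812], [0.0098, -0.159, -0.9872, 1.4341], [0.0, 0.0, 0.0, 1.0]]
wrist 71.65334514332719 319.78883708119105 200.32285008289864 [[0.2988, 0.9147, 0.2722, 0.1067], [0.9543, -0.286, -0.0867, 0.6215], [-0.0015, 0.2857, -0.9583, 0.3834], [0.0, 0.0, 0.0, 1.0]]
```

View pics/scene0.png

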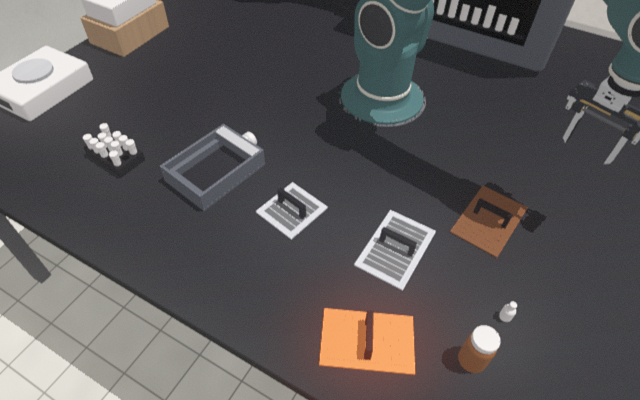

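View pics/top0.png

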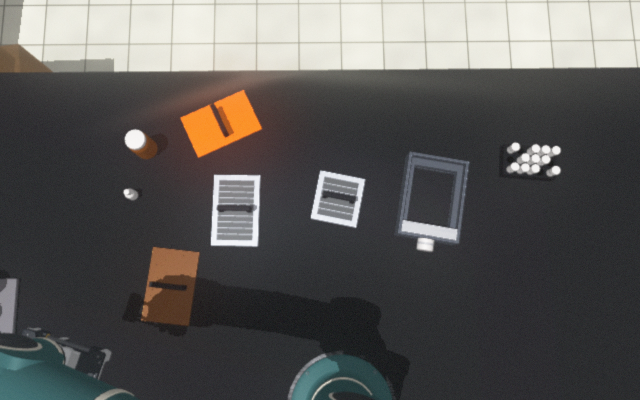

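View pics/wrist0.png

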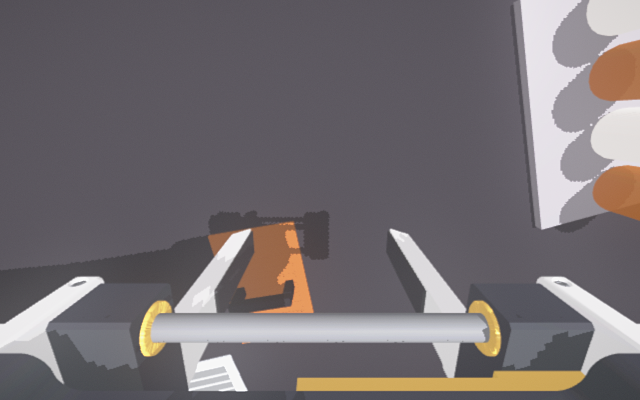

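Top picture: five similar things. The silver plate at (236,210) is the longer (about 71 px against 47 px), the silver one at (338,199) is the short plate. The orange at (221,123) and the brown at (172,287) are look-alikes. The box is at (433,197) with its white port at (425,244), facing the robot. Next I measure and enlarge.

```bash
cat > h.py <<'E'
import cv2,numpy as np
from workcell import status, imaging, manip
def ray(c,px,z):
    h=c["img"].shape[0]; f=h/2/np.tan(np.radians(c["vfov"])/2)
    px=np.atleast_2d(np.asarray(px,float)); T=np.array(c["world_from_camera"])
    d=np.c_[(px[:,0]-c["cx"])/f,(px[:,1]-c["cy"])/f,np.ones(len(px))]@T[:3,:3].T
    o=T[:3,3]; return o+d*((z-o[2])/d[:,2])[:,None]
def proj(c,P):
    h=c["img"].shape[0]; f=h/2/np.tan(np.radians(c["vfov"])/2)
    T=np.array(c["world_from_camera"]); p=(np.atleast_2d(P)-T[:3,3])@T[:3,:3]
    return np.c_[c["cx"]+f*p[:,0]/p[:,2],c["cy"]+f*p[:,1]/p[:,2]]
def rect(P):
    r=cv2.minAreaRect((P[:,:2]*1000).astype(np.float32)); b=cv2.boxPoints(r)
    e=[b[1]-b[0],b[2]-b[1]]; L=[np.linalg.norm(x) for x in e]; i=int(L[1]>L[0])
    a=np.degrees(np.arctan2(e[i][1],e[i][0]))
    return r[0],max(L),min(L),(a+90)%180-90
E
python3 - <<'E'
from h import *
for n in ["top","scene"]:
    c=imaging.camera(n); im=c["img"].astype(int)
    hsv=cv2.cvtColor(c["img"],cv2.COLOR_RGB2HSV)
    m=((im.min(2)>95)&(hsv[...,1]<60)).astype(np.uint8)
    m=cv2.morphologyEx(m,cv2.MORPH_CLOSE,np.ones((7,7)))
    k,l,s,ce=cv2.connectedComponentsWithStats(m)
    for i in range(1,k):
        if 100<s[i,4]<6000:
            cs,_=cv2.findContours((l==i).astype(np.uint8),0,2); ct=max(cs,key=len).reshape(-1,2)
            print(n,s[i],ce[i].round(), [ (np.round(x,1).tolist()) for x in rect(ray(c,ct,.006))])
    # dark grey box
    x0,y0,x1,y1=(390,140,480,260) if n=="top" else (150,115,275,215)
    cv2.imwrite(f"pics/crop_{n}.png",cv2.resize(c["img"][y0:y1,x0:x1,::-1],None,fx=5,fy=5,interpolation=cv2.INTER_NEAREST)[:600,:800])
c=imaging.camera("top")
cv2.imwrite("pics/crop_pl.png",cv2.resize(c["img"][160:260,200:380,::-1],None,fx=4,fy=4))
E
```

```text
top [124 129  22  21 365] [135. 139.] [[740.0, 578.1], 60.79999923706055, 59.099998474121094, 89.4000015258789]
top [ 506  142   55   35 1317] [534. 159.] [[668.0, -564.5], 154.8000030517578, 93.0, 84.80000305175781]
top [ 398  153   71   99 2617] [434. 204.] [[542.9, -268.3], 272.5, 170.39999389648438, -10.5]
top [ 310  170   56   58 2389] [338. 199.] [[560.9, -0.6], 144.3000030517578, 134.10000610351562, -12.100000381469727]
top [ 210  174   51   73 3462] [235. 210.] [[532.3, 287.6], 204.39999389648438, 134.3000030517578, -1.7000000476837158]
top [123 188  15  12 132] [130. 194.] [[581.4, 584.9], 43.599998474121094, 28.399999618530273, 70.9000015258789]
top [  0 279  17  54 746] [  7. 306.] [[277.6, 904.9], 141.3000030517578, 42.79999923706055, -0.10000000149011612]
top [ 43 338  37  30 337] [ 66. 353.] [[154.9, 755.1], 112.69999694824219, 43.29999923706055, 63.0]
top [  0 344  42   7 110] [ 22. 348.] [[165.5, 858.8], 109.4000015258789, 14.699999809265137, -87.9000015258789]
top [288 354  38  46 260] [303. 373.] [[85.3, 99.9], 149.89999389648438, 29.5, -41.0]
top [311 377  61  23 1
[... 1229 characters left out ...]

scene [ 160  124  103   73 1961] [212. 153.] [[500.7, -298.0], 273.29998779296875, 177.3000030517578, -10.300000190734863]
scene [604 131  36  33 293] [622. 147.] [[-157.5, 726.0], 217.6999969482422, 47.70000076293945, -25.600000381469727]
scene [ 256  182   72   58 2053] [291. 210.] [[560.5, -1.3], 146.39999389648438, 137.1999969482422, -11.899999618530273]
scene [ 354  209   82   82 3654] [395. 249.] [[531.5, 286.8], 207.39999389648438, 134.1999969482422, -1.600000023841858]
scene [499 301  19  22 285] [508. 311.] [[560.9, 579.5], 64.0999984741211, 30.299999237060547, -11.5]
scene [471 325  30  29 692] [485. 339.] [[653.6, 553.6], 66.19999694824219, 63.79999923706055, -59.599998474121094]
```

View pics/crop_top.png

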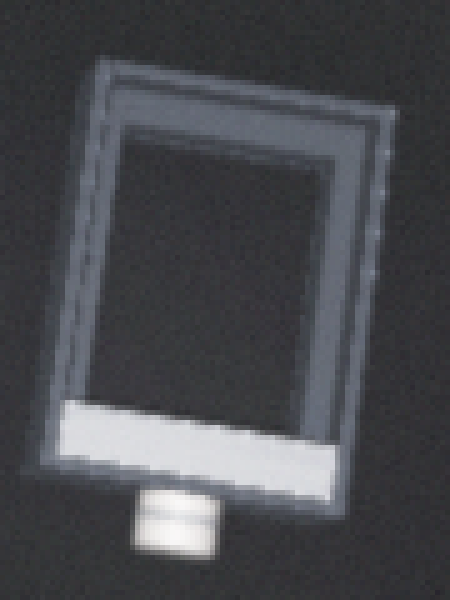

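View pics/crop_scene.png

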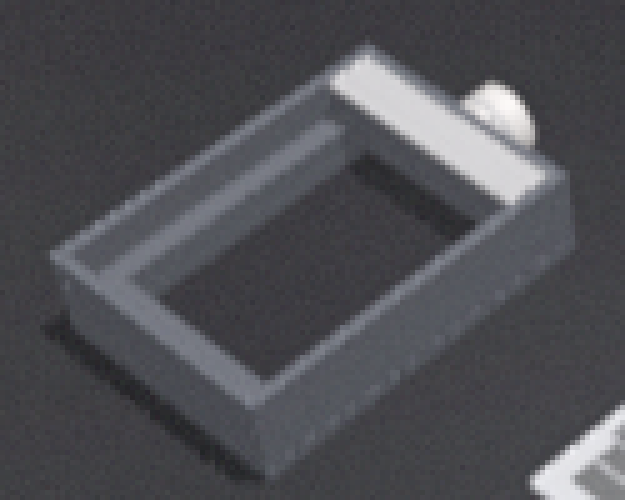

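View pics/crop_pl.png

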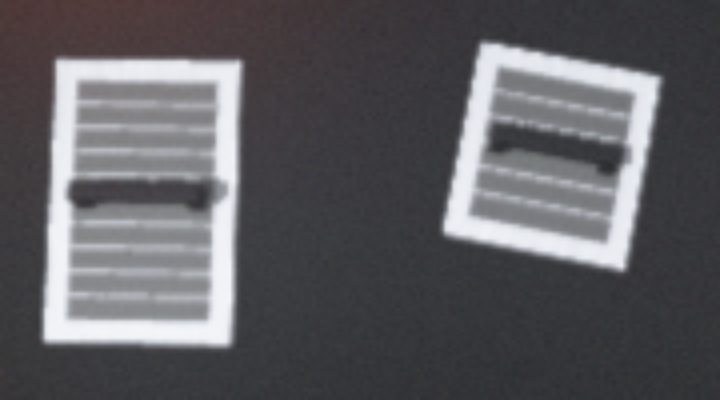

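The crop confirms it: the long silver plate is at (236,210) and the short one at (338,199). The box lip is the light strip on the port side. Next I work out the box pose from the rim corners in both views.

```bash
python3 - <<'E'
from h import *
Q={"top":np.array([(100,60),(395,108),(343,515),(45,462)])/5+[390,140],
"scene":np.array([(52,255),(262,405),(572,175),(365,47)])/5+[150,115]}
for n,px in Q.items():
    c=imaging.camera(n)
    P=ray(c,px,.059); print(n,(P[:,:2]*1000).round(1).tolist(),P[:,:2].mean(0).round(4),rect(P))
    e=P[0]-P[3]+P[1]-P[2]; print("yaw",np.degrees(np.arctan2(e[1],e[0])))
    lip=np.array([(60,400),(340,443)] if n=="top" else [(505,205),(330,85)])/5+([390,140] if n=="top" else [150,115])
    print("lip",(ray(c,lip,.059)*1000).round(1).tolist())
print(manip.tcp_to_tips)
E
```

```text
top [[679.3, -200.5], [650.2, -362.3], [426.6, -320.4], [457.2, -161.1]] [ 0.5533 -0.2611] ((552.7735595703125, -261.3043212890625), np.float32(227.52373), np.float32(164.45116), np.float32(-10.1840515))
yaw -10.344955702323755
lip [[490.7, -170.6, 59.0], [465.4, -321.1, 59.0]]
scene [[650.4, -359.5], [676.5, -195.5], [455.5, -154.4], [428.5, -318.5]] [ 0.5527 -0.257 ] ((552.9310302734375, -256.95086669921875), np.float32(228.89273), np.float32(166.34116), np.float32(-10.467018))
yaw -10.50861370545339
lip [[494.1, -172.7, 59.0], [465.3, -315.6, 59.0]]
0.1992
```

>>> {"method": "drive_tool", "body": {"steps": [{"jaw":100,"dx":0.38,"dy":-0.34,"roll":0.011},{"dx":0.3,"dy":-0.28,"roll":0.011},{"dx":0.3,"dy":-0.28,"roll":0.011},{"dx":0.3,"dy":-0.28,"roll":0.0107},{"dx":0.3,"dy":-0.28},{"dx":0.3,"dy":-0.28},{"dx":0.3,"dy":-0.28,"dz":0},{"dx":0.3,"dy":-0.28,"dz":0},{"dx":0.3,"dy":-0.28},{"dx":0.3,"dy":-0.28}]}}

```text
invalid input
```

>>> {"method": "drive_tool", "body": {"steps": [{"jaw":100,"dx":0.3,"dy":-0.27,"dz":0,"roll":0.011},{"jaw":100,"dx":0.3,"dy":-0.27,"dz":0,"roll":0.011},{"jaw":100,"dx":0.3,"dy":-0.27,"dz":0,"roll":0.011},{"jaw":100,"dx":0.3,"dy":-0.27,"dz":0,"roll":0.0107},{"jaw":100,"dx":0.3,"dy":-0.27,"dz":0,"roll":0},{"jaw":100,"dx":0.3,"dy":-0.27,"dz":0,"roll":0},{"jaw":100,"dx":0.3,"dy":-0.27,"dz":0,"roll":0},{"jaw":100,"dx":0.3,"dy":-0.27,"dz":0,"roll":0},{"jaw":100,"dx":0.3,"dy":-0.27,"dz":0,"roll":0},{"jaw":100,"dx":0.3,"dy":-0.27,"dz":0,"roll":0}], "force": 30}}

```text
time_s: 1.23
tcp_pos: [0.4882, 0.3247, 0.4049]
eef_rot: [-90.0, -0.0, -1.7]
force: [0.2, 1.0, -0.7]
width: 0.094
```

>>> {"method": "drive_tool", "body": {"steps": [{"jaw":100,"dx":0.22,"dy":-0.19,"dz":0,"roll":0},{"jaw":100,"dx":0.22,"dy":-0.19,"dz":0,"roll":0},{"jaw":100,"dx":0,"dy":0,"dz":-0.4,"roll":0},{"jaw":100,"dx":0,"dy":0,"dz":-0.4,"roll":0},{"jaw":100,"dx":0,"dy":0,"dz":-0.3,"roll":0},{"jaw":100,"dx":0,"dy":0,"dz":-0.1,"roll":0},{"jaw":100,"dx":0,"dy":0,"dz":0,"roll":0},{"jaw":100,"dx":0,"dy":0,"dz":0,"roll":0},{"jaw":100,"dx":0,"dy":0,"dz":0,"roll":0},{"jaw":100,"dx":0,"dy":0,"dz":0,"roll":0}]}}

```text
time_s: 2.07
tcp_pos: [0.5314, 0.2887, 0.2867]
eef_rot: [-89.9, -0.1, -1.7]
force: [0.4, -0.3, 0.2]
width: 0.0939
```

```bash
python3 - <<'E'
from h import *
c=imaging.camera("wrist"); cv2.imwrite("pics/w1.png",c["img"][:,:,::-1])
s=status.read_state(); print(s["tcp_pos"],s["eef_rot"],s["force"])
a=np.radians(-1.65); u=np.array([np.cos(a),np.sin(a)]); v=np.array([-np.sin(a),np.cos(a)])
o=np.array([.532,.2873])
for sx in(-7,7):
  for sy in(-45,45): print("bar top pred",proj(c,np.r_[o+u*sx/1e3+v*sy/1e3,.054]).round(1))
# expected tip positions
for sy in(-47,47): print("tip pred",proj(c,np.r_[s["tcp_pos"][:2]+v*sy/1e3,s["tcp_pos"][2]-.199]).round(1))
c2=imaging.camera("top"); cv2.imwrite("pics/t1.png",cv2.resize(c2["img"][150:280,170:300,::-1],None,fx=4,fy=4))
E
```

```text
[0.5313256  0.28866532 0.28642959] [-89.91810742  -0.12815121  -1.66792855] [ 0.09305892 -0.04502806 -0.37273694]
bar top pred [[262.  216.8]]
bar top pred [[372.8 216.7]]
bar top pred [[263.1 232.7]]
bar top pred [[371.9 232.6]]
tip pred [[252.2 241.6]]
tip pred [[385.8 241.5]]
```

View pics/w1.png

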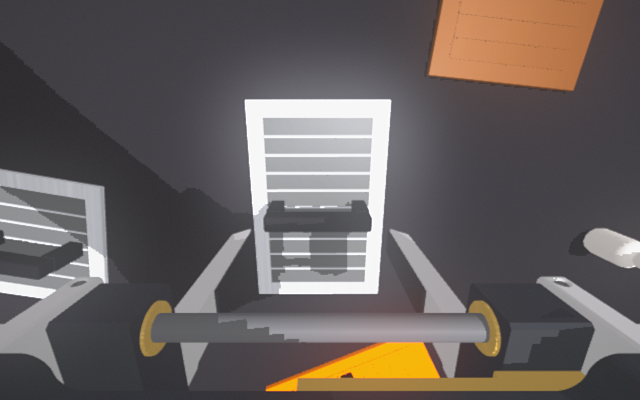

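```bash
python3 - <<'E'
import cv2
i=cv2.imread("pics/w1.png"); cv2.imwrite("pics/w1z.png",cv2.resize(i[190:270,230:410],None,fx=4.4,fy=4.4,interpolation=cv2.INTER_NEAREST))
E
```

```text
(no output)
```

View pics/w1z.png

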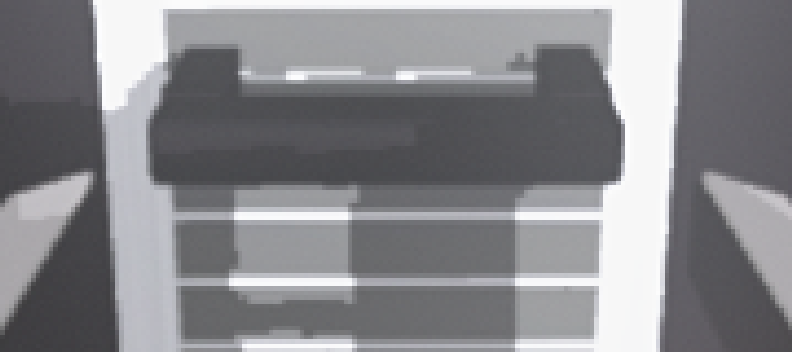

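>>> {"method": "drive_tool", "body": {"steps": [{"jaw":100,"dx":0.005,"dy":-0.02,"dz":0,"roll":0},{"jaw":100,"dx":0,"dy":0,"dz":-0.15,"roll":0},{"jaw":100,"dx":0,"dy":0,"dz":-0.12,"roll":0},{"jaw":100,"dx":0,"dy":0,"dz":0,"roll":0},{"jaw":100,"dx":0,"dy":0,"dz":0,"roll":0},{"jaw":100,"dx":0,"dy":0,"dz":0,"roll":0},{"jaw":100,"dx":0,"dy":0,"dz":0,"roll":0},{"jaw":100,"dx":0,"dy":0,"dz":0,"roll":0},{"jaw":100,"dx":0,"dy":0,"dz":0,"roll":0},{"jaw":100,"dx":0,"dy":0,"dz":0,"roll":0}]}}

```text
time_s: 3.0
tcp_pos: [0.5315, 0.2864, 0.2579]
eef_rot: [-90.0, -0.0, -1.7]
force: [-0.5, -0.1, 0.0]
width: 0.0941
```

```bash
python3 - <<'E'
from h import *
c=imaging.camera("wrist"); i=c["img"][:,:,::-1]
cv2.imwrite("pics/w2z.png",cv2.resize(i[190:270,230:410],None,fx=4.4,fy=4.4,interpolation=cv2.INTER_NEAREST))
s=status.read_state(); print(s["tcp_pos"],s["eef_rot"],s["force"])
E
```

```text
[0.53148083 0.28640772 0.25781374] [-8.99970587e+01 -1.43695960e-02 -1.67080240e+00] [0.10805565 1.07513419 0.77394081]
```

View pics/w2z.png

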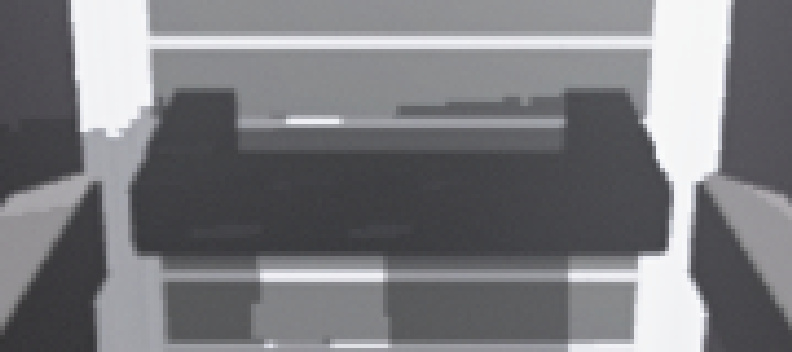

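Tip inner edges are at 97/705 and bar ends at 132/670 in the crop, so it is centred within about 0.5 mm. The pads sit about 2 mm short in x. I shift that and descend carefully.

>>> {"method": "drive_tool", "body": {"steps": [{"jaw":100,"dx":0.02,"dy":0,"dz":0,"roll":0},{"jaw":100,"dx":0,"dy":0,"dz":-0.02,"roll":0},{"jaw":100,"dx":0,"dy":0,"dz":-0.02,"roll":0},{"jaw":100,"dx":0,"dy":0,"dz":-0.02,"roll":0},{"jaw":100,"dx":0,"dy":0,"dz":-0.02,"roll":0},{"jaw":100,"dx":0,"dy":0,"dz":-0.02,"roll":0},{"jaw":100,"dx":0,"dy":0,"dz":0,"roll":0},{"jaw":100,"dx":0,"dy":0,"dz":0,"roll":0},{"jaw":100,"dx":0,"dy":0,"dz":0,"roll":0},{"jaw":100,"dx":0,"dy":0,"dz":0,"roll":0}]}}

```text
time_s: 3.88
tcp_pos: [0.5335, 0.2864, 0.2477]
eef_rot: [-90.0, -0.0, -1.7]
force: [0.0, 0.2, 0.5]
width: 0.0941
```

>>> {"method": "drive_tool", "body": {"steps": [{"jaw":100,"dx":0,"dy":0,"dz":-0.05,"roll":0},{"jaw":100,"dx":0,"dy":0,"dz":-0.05,"roll":0},{"jaw":100,"dx":0,"dy":0,"dz":-0.05,"roll":0},{"jaw":100,"dx":0,"dy":0,"dz":-0.06,"roll":0},{"jaw":100,"dx":0,"dy":0,"dz":0,"roll":0},{"jaw":90,"dx":0,"dy":0,"dz":0,"roll":0},{"jaw":80,"dx":0,"dy":0,"dz":0,"roll":0},{"jaw":80,"dx":0,"dy":0,"dz":0,"roll":0},{"jaw":80,"dx":0,"dy":0,"dz":0,"roll":0},{"jaw":80,"dx":0,"dy":0,"dz":0,"roll":0}], "force": 30}}

```text
time_s: 4.72
tcp_pos: [0.5334, 0.2864, 0.2267]
eef_rot: [-90.0, -0.0, -1.7]
force: [0.3, -0.8, -3.0]
width: 0.09
```

>>> {"method": "drive_tool", "body": {"steps": [{"jaw":80,"dx":0,"dy":0,"dz":0.05,"roll":0},{"jaw":80,"dx":0,"dy":0,"dz":0.15,"roll":0},{"jaw":80,"dx":0,"dy":0,"dz":0.3,"roll":0},{"jaw":80,"dx":0,"dy":0,"dz":0.3,"roll":0},{"jaw":80,"dx":0,"dy":0,"dz":0.3,"roll":0},{"jaw":80,"dx":0,"dy":-0.1,"dz":0.25,"roll":0},{"jaw":80,"dx":0,"dy":-0.2,"dz":0.15,"roll":-0.006},{"jaw":80,"dx":-0.1,"dy":-0.3,"dz":0,"roll":-0.006},{"jaw":80,"dx":-0.1,"dy":-0.3,"dz":0,"roll":-0.006},{"jaw":80,"dx":-0.1,"dy":-0.3,"dz":0,"roll":-0.006}], "force": 30}}

```text
time_s: 5.55
tcp_pos: [0.5027, 0.1651, 0.3772]
eef_rot: [-90.0, -0.0, -10.4]
force: [1.1, -1.3, -3.2]
width: 0.0894
```

```bash
python3 - <<'E'
from h import *
c=imaging.camera("scene"); cv2.imwrite("pics/s2.png",c["img"][:,:,::-1])
s=status.read_state(); print(s["tcp_pos"],s["eef_rot"],s["force"],s["torque"],s["width"])
E
```

```text
[0.50176218 0.15919406 0.37713062] [-9.01053953e+01  7.38230919e-03 -1.08923987e+01] [ 3.33612092 -8.27621076 -2.3437757 ] [-0.609171   -0.14588876 -0.0120503 ] 0.09005708878141311
```

View pics/s2.png

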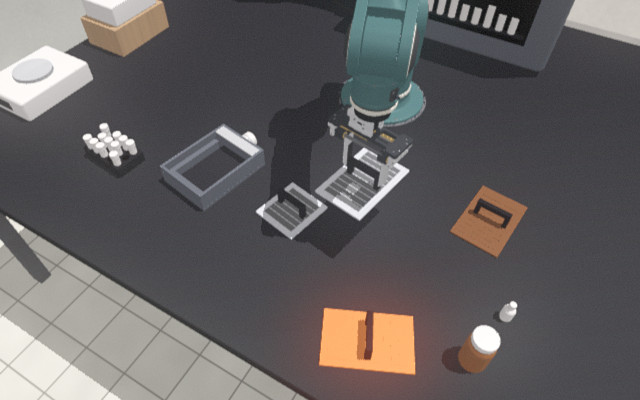

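>>> {"method": "drive_tool", "body": {"steps": [{"jaw":80,"dx":-0.14,"dy":-0.38,"dz":0,"roll":0},{"jaw":80,"dx":-0.14,"dy":-0.38,"dz":0,"roll":0},{"jaw":80,"dx":-0.14,"dy":-0.38,"dz":0,"roll":0},{"jaw":80,"dx":-0.14,"dy":-0.38,"dz":0,"roll":0},{"jaw":80,"dx":-0.14,"dy":-0.38,"dz":0,"roll":0},{"jaw":80,"dx":-0.14,"dy":-0.38,"dz":0,"roll":0},{"jaw":80,"dx":-0.14,"dy":-0.38,"dz":0,"roll":0},{"jaw":80,"dx":-0.14,"dy":-0.38,"dz":0,"roll":0},{"jaw":80,"dx":-0.14,"dy":-0.38,"dz":0,"roll":0},{"jaw":80,"dx":-0.11,"dy":-0.28,"dz":0,"roll":0}]}}

```text
time_s: 6.43
tcp_pos: [0.3647, -0.2063, 0.3773]
eef_rot: [-90.0, -0.1, -10.4]
force: [0.4, -1.1, -3.2]
width: 0.0897
```

>>> {"method": "drive_tool", "body": {"steps": [{"jaw":80,"dx":0,"dy":-0.1,"dz":0,"roll":0},{"jaw":80,"dx":0,"dy":0,"dz":0,"roll":0},{"jaw":80,"dx":0,"dy":0,"dz":-0.3,"roll":0},{"jaw":80,"dx":0,"dy":0,"dz":-0.3,"roll":0},{"jaw":80,"dx":0,"dy":0,"dz":-0.15,"roll":0},{"jaw":80,"dx":0,"dy":0,"dz":0,"roll":0},{"jaw":80,"dx":0,"dy":0,"dz":0,"roll":0},{"jaw":80,"dx":0,"dy":0,"dz":0,"roll":0},{"jaw":80,"dx":0,"dy":0,"dz":0,"roll":0},{"jaw":80,"dx":0,"dy":0,"dz":0,"roll":0}]}}

```text
time_s: 7.27
tcp_pos: [0.3668, -0.2136, 0.3026]
eef_rot: [-90.0, -0.1, -10.3]
force: [-1.1, -0.0, -3.0]
width: 0.0895
```

```bash
python3 - <<'E'
from h import *
for n in("scene","top","wrist"):
    c=imaging.camera(n); cv2.imwrite(f"pics/{n}3.png",c["img"][:,:,::-1])
s=status.read_state(); print(s["tcp_pos"],s["eef_rot"],s["force"],s["torque"],s["width"])
E
```

```text
[ 0.36657503 -0.21360946  0.30212284] [-8.99996059e+01 -5.88931851e-02 -1.03077350e+01] [ 0.17483728  0.28450922 -3.10002264] [-0.0459135   0.01093437  0.02911054] 0.08983879944999687
```

View pics/scene3.png

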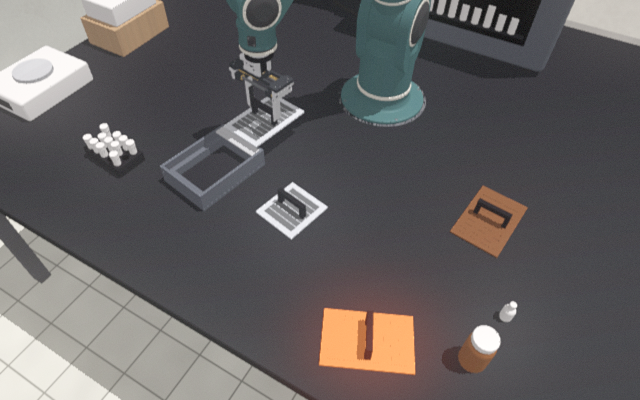

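View pics/wrist3.png

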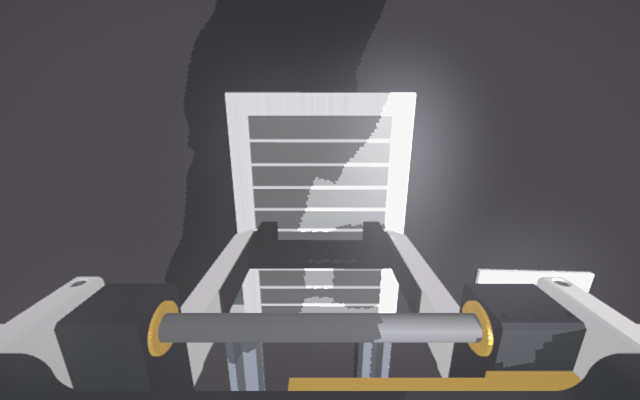

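>>> {"method": "drive_tool", "body": {"steps": [{"jaw":80,"dx":-0.02,"dy":-0.11,"dz":0,"roll":0},{"jaw":80,"dx":0,"dy":0,"dz":-0.1,"roll":0},{"jaw":80,"dx":0,"dy":0,"dz":-0.05,"roll":0},{"jaw":80,"dx":0,"dy":0,"dz":-0.03,"roll":0},{"jaw":80,"dx":0,"dy":0,"dz":-0.03,"roll":0},{"jaw":80,"dx":0,"dy":0,"dz":-0.03,"roll":0},{"jaw":80,"dx":0,"dy":0,"dz":-0.03,"roll":0},{"jaw":80,"dx":0,"dy":0,"dz":0,"roll":0},{"jaw":80,"dx":0,"dy":0,"dz":0,"roll":0},{"jaw":80,"dx":0,"dy":0,"dz":0,"roll":0}], "force": 25}}

```text
time_s: 8.25
tcp_pos: [0.3647, -0.2246, 0.2747]
eef_rot: [-90.0, -0.0, -10.3]
force: [-0.0, 0.4, -2.8]
width: 0.0901
```

```bash
python3 - <<'E'
from h import *
for n in("scene","wrist"):
    c=imaging.camera(n); cv2.imwrite(f"pics/{n}4.png",c["img"][:,:,::-1])
    if n=="scene": cv2.imwrite("pics/sc4.png",cv2.resize(c["img"][50:210,150:350,::-1],None,fx=4,fy=3.7))
s=status.read_state(); print(s["tcp_pos"],s["eef_rot"],s["force"],s["torque"],s["width"])
E
```

```text
[ 0.36464515 -0.22458791  0.27475734] [-9.00098539e+01 -3.25443707e-02 -1.03048554e+01] [-0.89587833 -0.39270415 -3.74761041] [0.00240223 0.00349193 0.06765196] 0.09012119569821785
```

View pics/sc4.png

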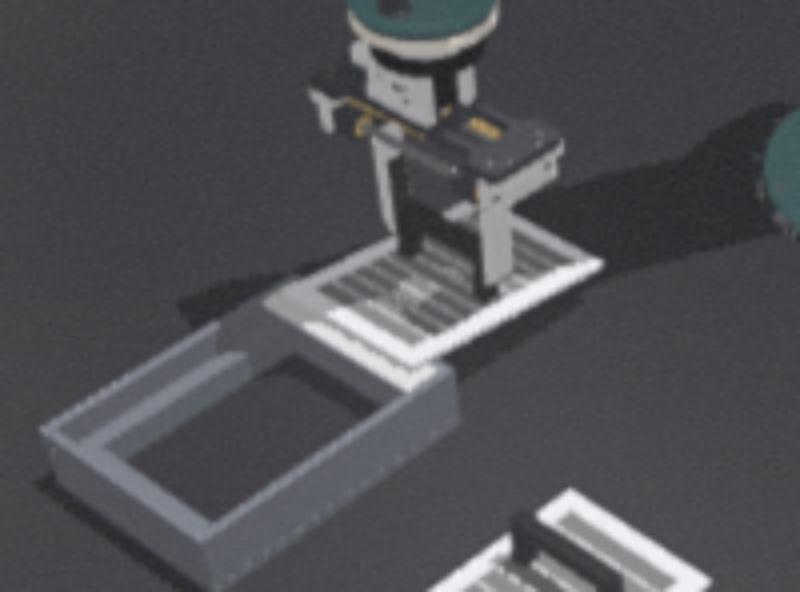

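View pics/wrist4.png

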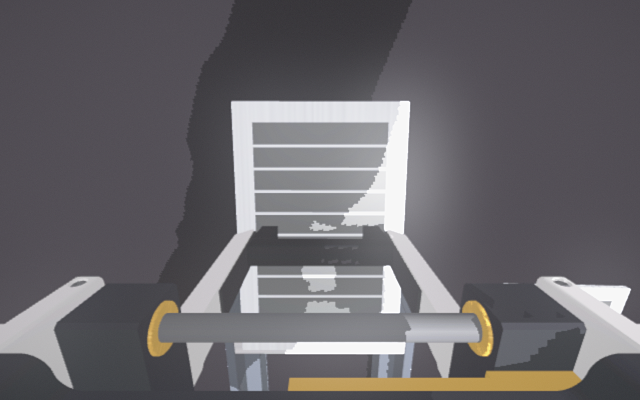

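>>> {"method": "drive_tool", "body": {"steps": [{"jaw":80,"dx":0,"dy":0,"dz":-0.03,"roll":0},{"jaw":80,"dx":0,"dy":0,"dz":-0.03,"roll":0},{"jaw":80,"dx":0,"dy":0,"dz":-0.03,"roll":0},{"jaw":80,"dx":0,"dy":0,"dz":-0.01,"roll":0},{"jaw":80,"dx":0,"dy":0,"dz":0,"roll":0},{"jaw":80,"dx":0,"dy":0,"dz":0,"roll":0},{"jaw":80,"dx":0,"dy":0,"dz":0,"roll":0},{"jaw":80,"dx":0,"dy":0,"dz":0,"roll":0},{"jaw":80,"dx":0,"dy":0,"dz":0,"roll":0},{"jaw":80,"dx":0,"dy":0,"dz":0,"roll":0}]}}

```text
time_s: 9.18
tcp_pos: [0.364, -0.2246, 0.2644]
eef_rot: [-90.0, 0.1, -10.3]
force: [-4.5, 1.2, 2.5]
width: 0.0901
```

```bash
python3 - <<'E'
from h import *
c=imaging.camera("wrist"); cv2.imwrite("pics/w5.png",c["img"][:,:,::-1])
c=imaging.camera("scene");cv2.imwrite("pics/sc5.png",cv2.resize(c["img"][50:210,150:350,::-1],None,fx=4,fy=3.7))
s=status.read_state(); print(s["tcp_pos"],s["eef_rot"],s["force"],s["torque"],s["width"])
E
```

```text
[ 0.36403862 -0.22458463  0.26433792] [-8.99857289e+01  6.05527028e-02 -1.03303543e+01] [-5.29258784  0.87272504  2.53957386] [0.16961787 1.10178606 0.00214503] 0.08958345851278797
```

View pics/w5.png

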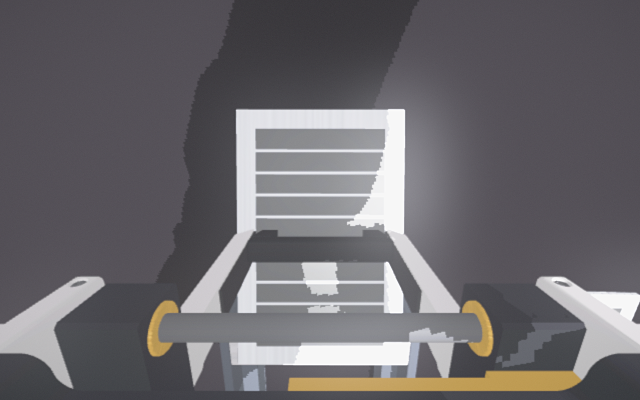

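View pics/sc5.png

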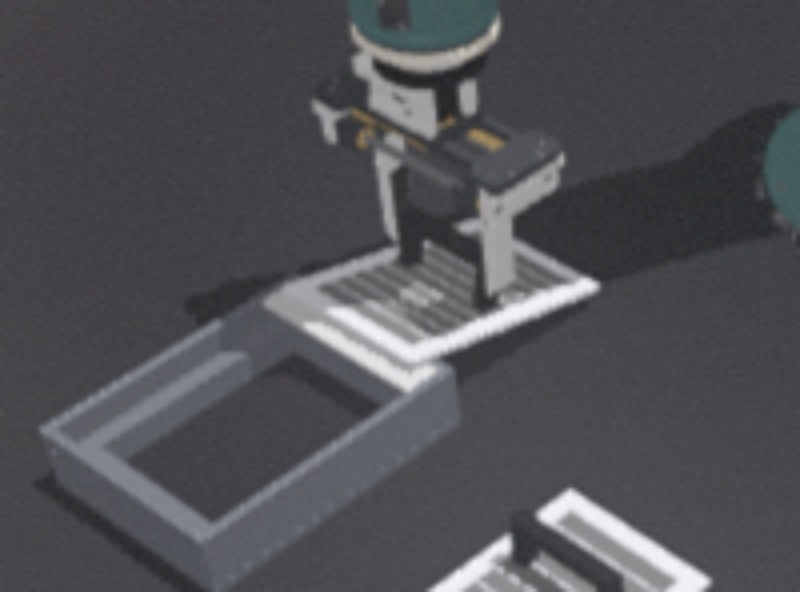

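```bash
cat >> h.py <<'E'
def edge3d(c,a,b,L=.130):
    lo,hi=-.1,.4
    from scipy.optimize import brentq
    g=lambda z:np.linalg.norm(ray(c,a,z)-ray(c,b,z))-L
    z=brentq(g,lo,hi); return (ray(c,a,z)[0]+ray(c,b,z)[0])/2
def bx(p):
    d=np.asarray(p)[:2]-[.553,-.259]; a=np.radians(-10.4); u=np.array([np.cos(a),np.sin(a)]);return np.r_[d@u,d@[-u[1],u[0]],p[2]]*1000
E
python3 - <<'E'
from h import *
c=imaging.camera("wrist"); s=status.read_state()
e=edge3d(c,(236.5,109),(405,109)); t=s["tcp_pos"]-[0,0,.1807]
E_,T=bx(e),bx(t); print(E_,T)
# local: edge top (-100,6), pivot (0,46): vector pivot->edge = (-100,-40) rotated
d=(E_-T)[[0,2]]; print(d,np.hypot(*d),"tilt",np.degrees(np.arctan2(-d[1],-d[0])-np.arctan2(40,100)))
E
```

```text
[-282.86126039    0.4755921    18.75072281] [-192.05332666   -0.27524205   83.6480001 ]
[-90.80793373 -64.89727729] 111.61423488230677 tilt 13.750666063663646
```

>>> {"method": "drive_tool", "body": {"steps": [{"jaw":80,"dx":0,"dy":0,"dz":-0.02,"roll":0},{"jaw":80,"dx":0,"dy":0,"dz":-0.02,"roll":0},{"jaw":80,"dx":0,"dy":0,"dz":0,"roll":0},{"jaw":80,"dx":0,"dy":0,"dz":0,"roll":0},{"jaw":80,"dx":0,"dy":0,"dz":0.1,"roll":0},{"jaw":80,"dx":0,"dy":0,"dz":0.2,"roll":0},{"jaw":80,"dx":0,"dy":0,"dz":0.3,"roll":0},{"jaw":80,"dx":0,"dy":0,"dz":0.2,"roll":0},{"jaw":80,"dx":0,"dy":0,"dz":0,"roll":0},{"jaw":80,"dx":0,"dy":0,"dz":0,"roll":0}]}}

```text
time_s: 10.17
tcp_pos: [0.3647, -0.2246, 0.3414]
eef_rot: [-90.0, -0.2, -10.3]
force: [0.6, 1.2, -3.3]
width: 0.0893
```

```bash
python3 - <<'E'
from h import *
c=imaging.camera("wrist"); cv2.imwrite("pics/w6.png",c["img"][:,:,::-1])
g=cv2.cvtColor(c["img"],cv2.COLOR_RGB2GRAY).astype(float)
print("rows",[ (r,int(g[r,250:390].mean())) for r in range(98,122)])
for r in(116,118,120):
    k=np.where(g[r,180:460]>140)[0]+180; print(r,k.min(),k.max())
s=status.read_state(); print(s["tcp_pos"],s["eef_rot"],s["force"],s["torque"],s["width"])
E
```

```text
rows [(98, 84), (99, 85), (100, 86), (101, 86), (102, 87), (103, 87), (104, 88), (105, 89), (106, 89), (107, 90), (108, 90), (109, 91), (110, 91), (111, 91), (112, 120), (113, 195), (114, 227), (115, 226), (116, 225), (117, 225), (118, 225), (119, 226), (120, 226), (121, 226)]
116 238 402
118 238 402
120 238 402
[ 0.36441803 -0.2243973   0.34048414] [-8.99912761e+01 -4.45514880e-02 -1.02887972e+01] [ 0.06758574  0.07701369 -3.75258067] [0.0382     0.05289486 0.03657023] 0.08989743637767988
```

View pics/w6.png

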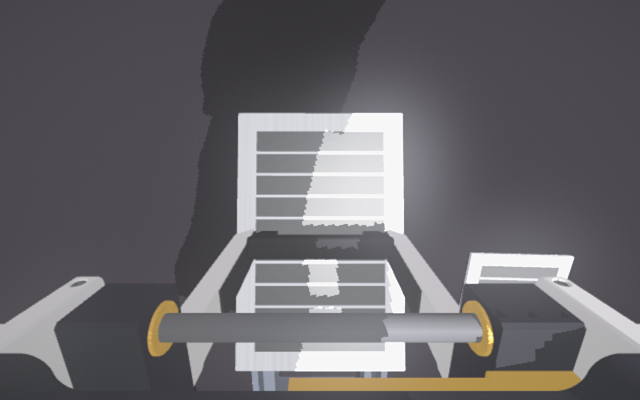

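```bash
python3 - <<'E'
from h import *
c=imaging.camera("wrist"); s=status.read_state()
t=s["tcp_pos"]-[0,0,.1807]; T=bx(t)
e=bx(edge3d(c,(237.5,112.7),(403.2,112.7))); d=(e-T)[[0,2]]
print(T,e,d,np.hypot(*d),np.degrees(np.arctan2(-d[1],-d[0])))
e2=bx(edge3d(c,(235.5,370),(405.5,370))); d2=(e2-T)[[0,2]]
print(e2,d2,np.hypot(*d2),np.degrees(np.arctan2(-d2[1],d2[0])))
v=d2-d; print(np.hypot(*v),np.degrees(np.arctan2(v[1],v[0])))
E
```

```text
[-1.91872152e+02 -5.25283857e-03  1.59267948e+02] [-279.40359067    0.35066618   91.76351543] [-87.53143821 -67.50443216] 110.53778103512887 37.639486248410165
[-90.79103983   0.88065323 153.86514716] [101.08111263  -5.40280043] 101.2253998908966 3.0595564767039325
198.573177941067 18.224389717451793
```

>>> {"method": "drive_tool", "body": {"steps": [{"jaw":80,"dx":0.15,"dy":-0.027,"dz":0,"roll":0},{"jaw":80,"dx":0.3,"dy":-0.055,"dz":0,"roll":0},{"jaw":80,"dx":0.3,"dy":-0.055,"dz":0,"roll":0},{"jaw":80,"dx":0.3,"dy":-0.055,"dz":0,"roll":0},{"jaw":80,"dx":0.3,"dy":-0.055,"dz":0,"roll":0},{"jaw":80,"dx":0.3,"dy":-0.055,"dz":0,"roll":0},{"jaw":80,"dx":0.25,"dy":-0.046,"dz":0,"roll":0},{"jaw":80,"dx":0.14,"dy":-0.026,"dz":0,"roll":0},{"jaw":80,"dx":0,"dy":0,"dz":0,"roll":0},{"jaw":80,"dx":0,"dy":0,"dz":0,"roll":0}]}}

```text
time_s: 11.1
tcp_pos: [0.5684, -0.2621, 0.3385]
eef_rot: [-90.0, 0.2, -10.3]
force: [0.0, -0.2, -2.8]
width: 0.0898
```

>>> {"method": "drive_tool", "body": {"steps": [{"jaw":80,"dx":0,"dy":0,"dz":-0.1,"roll":0},{"jaw":80,"dx":0,"dy":0,"dz":-0.15,"roll":0},{"jaw":80,"dx":0,"dy":0,"dz":-0.08,"roll":0},{"jaw":80,"dx":0,"dy":0,"dz":-0.06,"roll":0},{"jaw":80,"dx":0,"dy":0,"dz":-0.03,"roll":0},{"jaw":80,"dx":0,"dy":0,"dz":-0.02,"roll":0},{"jaw":80,"dx":0,"dy":0,"dz":0,"roll":0},{"jaw":80,"dx":0,"dy":0,"dz":0,"roll":0},{"jaw":80,"dx":0,"dy":0,"dz":0,"roll":0},{"jaw":80,"dx":0,"dy":0,"dz":0,"roll":0}]}}

```text
time_s: 11.93
tcp_pos: [0.5685, -0.2621, 0.297]
eef_rot: [-90.0, -0.0, -10.3]
force: [-0.1, 0.5, -3.2]
width: 0.0898
```

```bash
python3 - <<'E'
from h import *
c=imaging.camera("wrist"); cv2.imwrite("pics/w7.png",c["img"][:,:,::-1])
c=imaging.camera("scene");cv2.imwrite("pics/sc7.png",cv2.resize(c["img"][70:220,130:290,::-1],None,fx=4,fy=4))
s=status.read_state(); print(s["tcp_pos"],bx(s["tcp_pos"]-[0,0,.1807]),s["eef_rot"],s["force"],s["torque"],s["width"])
E
```

```text
[ 0.56850714 -0.26206643  0.29689223] [ 15.8059251   -0.21671692 116.19223444] [-9.00075887e+01 -2.83622015e-02 -1.03140343e+01] [-0.77897205  0.36268651 -3.13247975] [-0.0296544  -0.01685277  0.00247373] 0.0896286352426473
```

View pics/w7.png

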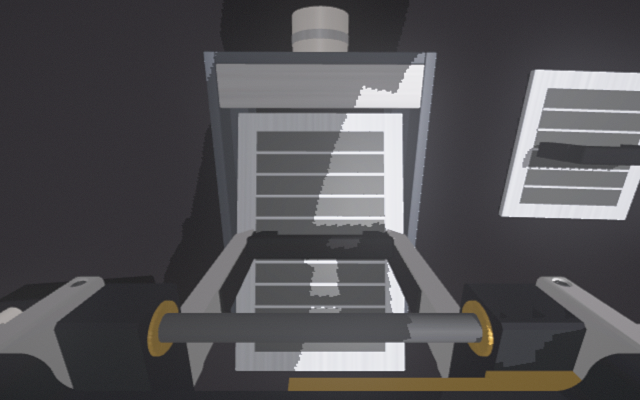

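View pics/sc7.png

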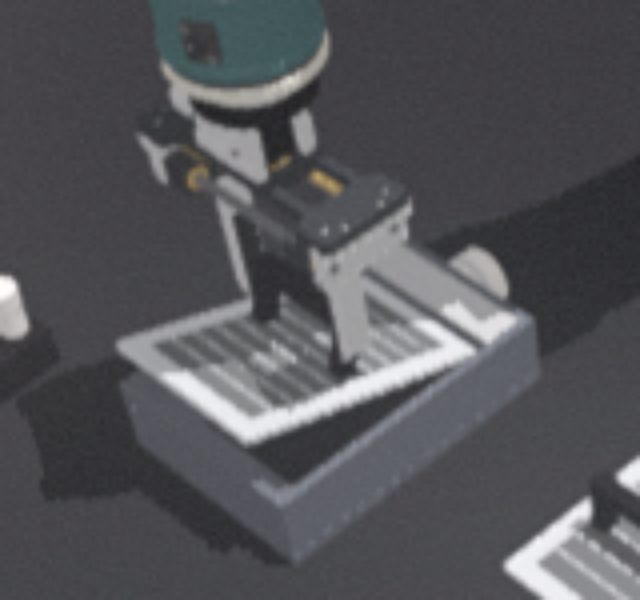

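```bash
python3 - <<'E'
from h import *
c=imaging.camera("wrist")
print(bx(edge3d(c,(218,107),(424,107),.150)), bx(ray(c,(321,107),.059)[0]), bx(ray(c,(321,52),.059)[0]))
print(bx(edge3d(c,(237.5,112.7),(403.2,112.7))))
E
```

```text
[-75.66685649   0.57351038  63.38953698] [-75.81996007   0.60109133  59.        ] [-112.59915202    0.48719151   59.        ]
[-71.95539515   0.13551102  48.19296986]
```

>>> {"method": "drive_tool", "body": {"steps": [{"jaw":80,"dx":0,"dy":0,"dz":-0.025,"roll":0},{"jaw":80,"dx":0,"dy":0,"dz":-0.02,"roll":0},{"jaw":80,"dx":0,"dy":0,"dz":0,"roll":0},{"jaw":80,"dx":-0.04,"dy":0.007,"dz":0,"roll":0},{"jaw":80,"dx":-0.04,"dy":0.007,"dz":0,"roll":0},{"jaw":80,"dx":-0.04,"dy":0.007,"dz":0,"roll":0},{"jaw":80,"dx":-0.04,"dy":0.007,"dz":0,"roll":0},{"jaw":80,"dx":0,"dy":0,"dz":0,"roll":0},{"jaw":80,"dx":0,"dy":0,"dz":0,"roll":0},{"jaw":80,"dx":0,"dy":0,"dz":0,"roll":0}]}}

```text
time_s: 12.92
tcp_pos: [0.5526, -0.2592, 0.2922]
eef_rot: [-90.0, -0.0, -10.3]
force: [0.3, -1.0, -3.8]
width: 0.0897
```

```bash
python3 - <<'E'
from h import *
c=imaging.camera("wrist"); cv2.imwrite("pics/w8.png",c["img"][:,:,::-1])
s=status.read_state(); print(s["tcp_pos"],bx(s["tcp_pos"]-[0,0,.1807]),s["eef_rot"],s["force"],s["torque"],s["width"])
E
```

```text
[ 0.55261586 -0.25917521  0.29222239] [ -0.34619624  -0.24167139 111.52238866] [-9.00040618e+01 -1.82232537e-02 -1.03049383e+01] [-0.17406069  0.23887657 -3.93552139] [ 0.0230179   0.03631591 -0.03086748] 0.0899164258822148
```

View pics/w8.png

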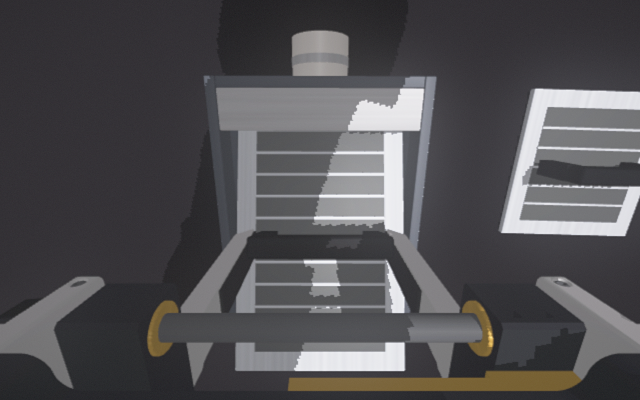

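>>> {"method": "drive_tool", "body": {"steps": [{"jaw":80,"dx":-0.04,"dy":0.007,"dz":0,"roll":0},{"jaw":80,"dx":-0.04,"dy":0.007,"dz":0,"roll":0},{"jaw":80,"dx":-0.04,"dy":0.007,"dz":0,"roll":0},{"jaw":80,"dx":0,"dy":0,"dz":0,"roll":0},{"jaw":80,"dx":0,"dy":0,"dz":-0.03,"roll":0},{"jaw":80,"dx":0,"dy":0,"dz":-0.02,"roll":0},{"jaw":80,"dx":0,"dy":0,"dz":0,"roll":0},{"jaw":80,"dx":0,"dy":0,"dz":0,"roll":0},{"jaw":80,"dx":0,"dy":0,"dz":0,"roll":0},{"jaw":80,"dx":0,"dy":0,"dz":0,"roll":0}]}}

```text
time_s: 13.8
tcp_pos: [0.5406, -0.2572, 0.2872]
eef_rot: [-90.0, -0.0, -10.3]
force: [4.0, -0.1, 1.5]
width: 0.0901
```

```bash
python3 - <<'E'
from h import *
c=imaging.camera("wrist"); cv2.imwrite("pics/w9.png",c["img"][:,:,::-1])
s=status.read_state(); print(s["tcp_pos"],bx(s["tcp_pos"]-[0,0,.1807]),s["eef_rot"],s["force"],s["torque"],s["width"])
E
```

```text
[ 0.54054101 -0.25713314  0.28719706] [-12.59131345  -0.41289885 106.49705552] [-9.00073787e+01 -1.24626734e-02 -1.03093097e+01] [ 3.32056542 -0.7478898   0.93425915] [-0.11481187 -0.4822898   0.04480907] 0.08967635081759713
```

View pics/w9.png

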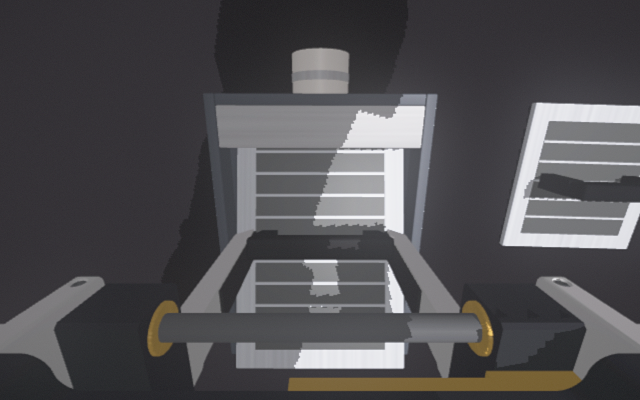

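>>> {"method": "drive_tool", "body": {"steps": [{"jaw":80,"dx":0.018,"dy":-0.003,"dz":-0.023,"roll":0},{"jaw":80,"dx":0.018,"dy":-0.003,"dz":-0.025,"roll":0},{"jaw":80,"dx":0.016,"dy":-0.003,"dz":-0.025,"roll":0},{"jaw":80,"dx":0.015,"dy":-0.003,"dz":-0.025,"roll":0},{"jaw":80,"dx":0.014,"dy":-0.003,"dz":-0.025,"roll":0},{"jaw":80,"dx":0,"dy":0,"dz":0,"roll":0},{"jaw":80,"dx":0,"dy":0,"dz":0,"roll":0},{"jaw":80,"dx":0,"dy":0,"dz":0,"roll":0},{"jaw":80,"dx":0,"dy":0,"dz":0,"roll":0},{"jaw":80,"dx":0,"dy":0,"dz":0,"roll":0}], "force": 15}}

```text
time_s: 14.68
tcp_pos: [0.5484, -0.2586, 0.2748]
eef_rot: [-90.0, 0.0, -10.3]
force: [0.3, -0.6, -2.9]
width: 0.0897
```

```bash
python3 - <<'E'
from h import *
c=imaging.camera("wrist"); cv2.imwrite("pics/w10.png",c["img"][:,:,::-1])
c=imaging.camera("scene");cv2.imwrite("pics/sc10.png",cv2.resize(c["img"][70:220,130:290,::-1],None,fx=4,fy=4))
s=status.read_state(); print(s["tcp_pos"],bx(s["tcp_pos"]-[0,0,.1807]),s["eef_rot"],s["force"],s["torque"],s["width"])
E
```

```text
[ 0.54846033 -0.25861328  0.27483239] [-4.53490361 -0.43913122 94.13239266] [-9.00039911e+01  5.94132016e-03 -1.03176322e+01] [ 0.07365769 -0.29770463 -2.83693053] [0.03963856 0.00284331 0.03119073] 0.08979354834556302
```

View pics/w10.png

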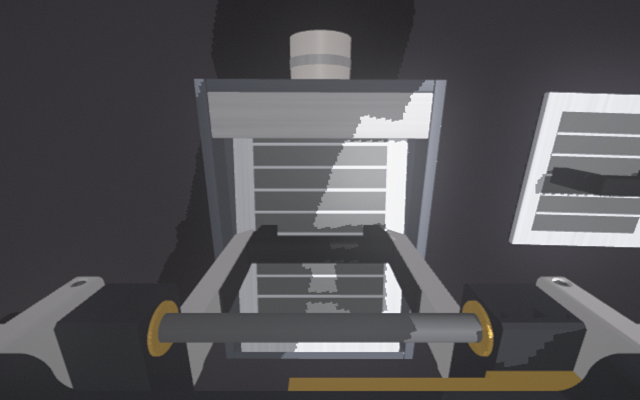

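View pics/sc10.png

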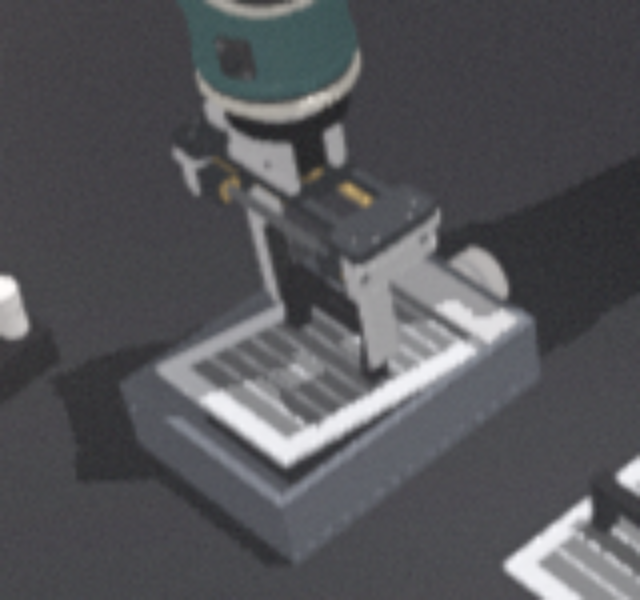

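>>> {"method": "drive_tool", "body": {"steps": [{"jaw":80,"dx":0.014,"dy":-0.003,"dz":-0.023,"roll":0},{"jaw":80,"dx":0.014,"dy":-0.003,"dz":-0.023,"roll":0},{"jaw":80,"dx":0.014,"dy":-0.003,"dz":-0.023,"roll":0},{"jaw":80,"dx":0.014,"dy":-0.003,"dz":-0.023,"roll":0},{"jaw":80,"dx":0.012,"dy":-0.002,"dz":-0.022,"roll":0},{"jaw":80,"dx":0,"dy":0,"dz":-0.02,"roll":0},{"jaw":80,"dx":0,"dy":0,"dz":-0.01,"roll":0},{"jaw":80,"dx":0,"dy":0,"dz":0,"roll":0},{"jaw":80,"dx":0,"dy":0,"dz":0,"roll":0},{"jaw":80,"dx":0,"dy":0,"dz":0,"roll":0}], "force": 15}}

```text
time_s: 15.62
tcp_pos: [0.5552, -0.26, 0.2604]
eef_rot: [-90.0, 0.0, -10.3]
force: [1.0, 0.6, -4.1]
width: 0.0901
```

```bash
python3 - <<'E'
from h import *
c=imaging.camera("wrist"); cv2.imwrite("pics/w11.png",c["img"][:,:,::-1])
c=imaging.camera("scene");cv2.imwrite("pics/sc11.png",cv2.resize(c["img"][70:220,130:290,::-1],None,fx=4,fy=4))
s=status.read_state(); print(s["tcp_pos"],bx(s["tcp_pos"]-[0,0,.1807]),s["eef_rot"],s["force"],s["torque"],s["width"])
E
```

```text
[ 0.55520648 -0.26000928  0.26039561] [ 2.35242616 -0.59438762 79.6956146 ] [-9.00011834e+01  1.27654816e-02 -1.03189234e+01] [-0.9993669  -0.52445013 -3.15084425] [ 0.0222384   0.06466387 -0.0205768 ] 0.09011620512854474
```

View pics/w11.png

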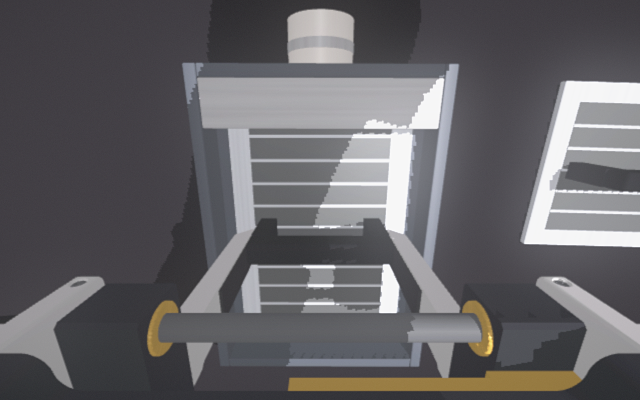

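View pics/sc11.png

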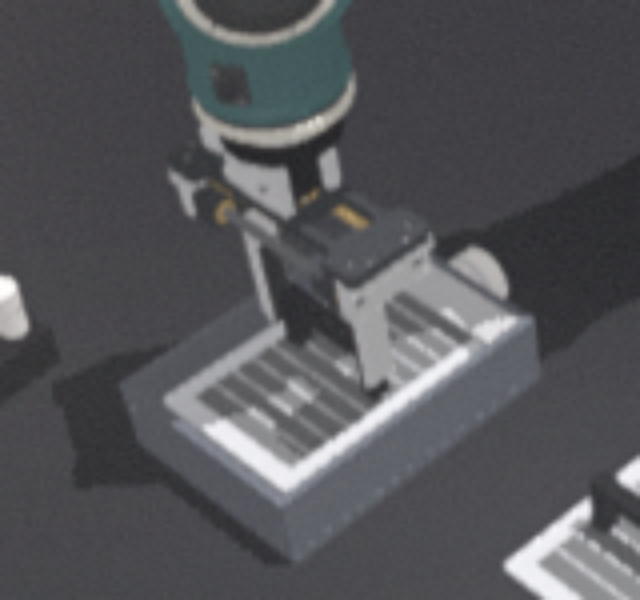

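>>> {"method": "drive_tool", "body": {"steps": [{"jaw":80,"dx":0,"dy":0,"dz":-0.01,"roll":0},{"jaw":80,"dx":0,"dy":0,"dz":-0.01,"roll":0},{"jaw":80,"dx":0,"dy":0,"dz":0,"roll":0},{"jaw":80,"dx":0,"dy":0,"dz":0,"roll":0},{"jaw":80,"dx":0,"dy":0,"dz":0,"roll":0},{"jaw":80,"dx":0,"dy":0,"dz":0,"roll":0},{"jaw":80,"dx":0,"dy":0,"dz":0,"roll":0},{"jaw":80,"dx":0,"dy":0,"dz":0,"roll":0},{"jaw":80,"dx":0,"dy":0,"dz":0,"roll":0},{"jaw":80,"dx":0,"dy":0,"dz":0,"roll":0}], "force": 15}}

```text
time_s: 16.55
tcp_pos: [0.5556, -0.26, 0.2587]
eef_rot: [-90.0, -0.0, -10.3]
force: [0.7, 0.5, 5.4]
width: 0.0897
```

Pressing lightly now (5 N), so the plate is seated. I open the jaws and retreat straight up.

>>> {"method": "drive_tool", "body": {"steps": [{"jaw":100,"dx":0,"dy":0,"dz":0,"roll":0},{"jaw":100,"dx":0,"dy":0,"dz":0,"roll":0},{"jaw":100,"dx":0,"dy":0,"dz":0,"roll":0},{"jaw":100,"dx":0,"dy":0,"dz":0,"roll":0},{"jaw":100,"dx":0,"dy":0,"dz":0.03,"roll":0},{"jaw":100,"dx":0,"dy":0,"dz":0.05,"roll":0},{"jaw":100,"dx":0,"dy":0,"dz":0.05,"roll":0},{"jaw":100,"dx":0,"dy":0,"dz":0.05,"roll":0},{"jaw":100,"dx":0,"dy":0,"dz":0.1,"roll":0},{"jaw":100,"dx":0,"dy":0,"dz":0.1,"roll":0}]}}

```text
time_s: 17.38
tcp_pos: [0.5553, -0.26, 0.2974]
eef_rot: [-90.0, 0.0, -10.3]
force: [-0.4, 0.8, 0.2]
width: 0.0941
```

>>> {"method": "drive_tool", "body": {"steps": [{"jaw":100,"dx":0,"dy":0,"dz":0.2,"roll":0},{"jaw":100,"dx":0,"dy":0,"dz":0.3,"roll":0},{"jaw":100,"dx":-0.2,"dy":0.1,"dz":0.3,"roll":0},{"jaw":100,"dx":-0.3,"dy":0.1,"dz":0.2,"roll":0},{"jaw":100,"dx":-0.3,"dy":0.1,"dz":0.1,"roll":0},{"jaw":100,"dx":-0.3,"dy":0.1,"dz":0,"roll":0},{"jaw":100,"dx":-0.2,"dy":0,"dz":0,"roll":0},{"jaw":100,"dx":0,"dy":0,"dz":0,"roll":0},{"jaw":100,"dx":0,"dy":0,"dz":0,"roll":0},{"jaw":100,"dx":0,"dy":0,"dz":0,"roll":0}]}}

```text
time_s: 18.22
tcp_pos: [0.4259, -0.2201, 0.4072]
eef_rot: [-90.0, -0.1, -10.3]
force: [-0.7, -0.1, -0.4]
width: 0.0937
```

```bash
python3 - <<'E'
from h import *
c=imaging.camera("top");cv2.imwrite("pics/t12.png",cv2.resize(c["img"][130:270,290:490,::-1],None,fx=4,fy=4))
c=imaging.camera("scene");cv2.imwrite("pics/sc12.png",cv2.resize(c["img"][90:240,150:340,::-1],None,fx=4,fy=4))
s=status.read_state(); print(s["time_s"],s["tcp_pos"],s["force"],s["width"])
E
```

```text
18.3167 [ 0.42610264 -0.22006244  0.40659396] [ 0.31612034 -0.78040762 -0.02555524] 0.0938796257690329
```

View pics/t12.png

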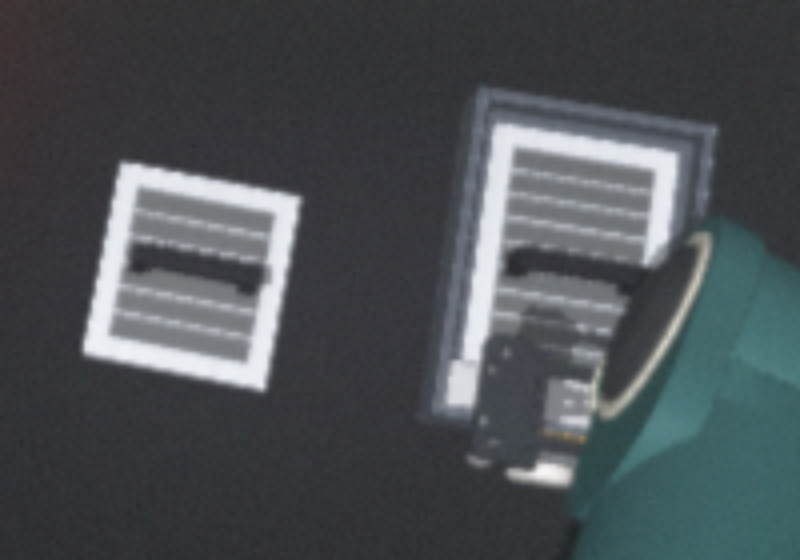

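View pics/sc12.png

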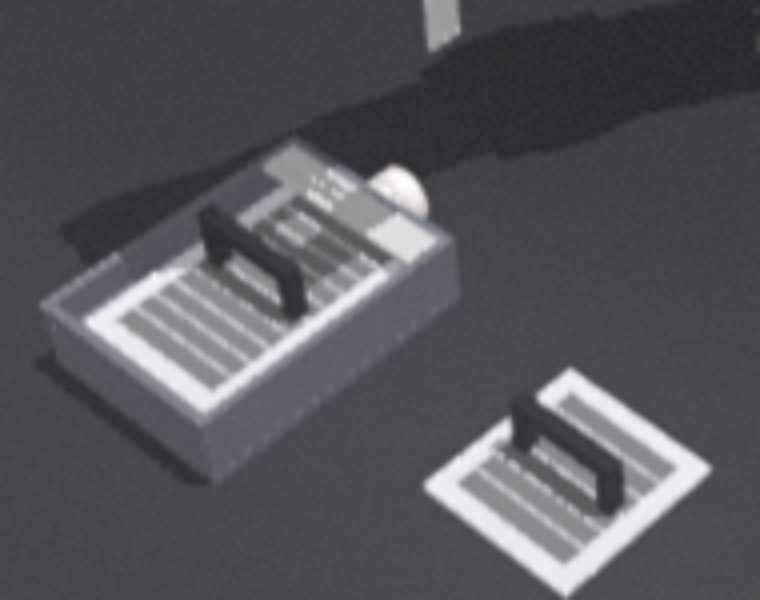

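```bash
python3 - <<'E'
from h import *
c=imaging.camera("top"); P=ray(c,np.array([(497,125),(680,152)])/4+[290,130],.040)
print([bx(p).round(1) for p in P])
Q=ray(c,np.array([(120,162),(301,197),(267,390),(82,355)])/4+[290,130],.006); print("short",Q.mean(0))
c=imaging.camera("scene"); P=ray(c,np.array([(85,320),(207,413)])/4+[150,90],.040)
print([bx(p).round(1) for p in P])
P=ray(c,np.array([(240,248)])/4+[150,90],.084); print("handle",[bx(p).round(1) for p in P])
E
```

```text
[array([94.7, 62. , 40. ]), array([ 97.2, -66.7,  40. ])]
short [ 0.55911727 -0.00210591  0.006     ]
[array([ 95.4, -65.2,  40. ]), array([96.2, 61.4, 40. ])]
handle [array([ 4.8,  0.2, 84. ])]
```

```bash
python3 -c "
from workcell import job
print(job.finish_job())"
```

```text
the job is handed in; nothing more can be done
None
```

The long plate is in the filter box, lying flat on the ledge with one short edge under the lip. I handed the job in at about 18.4 s of the 45 s allowed; no verdict was reported.

- **Method:** I gripped the handle bar by its two ends so the plate could pivot. Pressing its far end on the box's port-side wall top tilted it to about 16–18°. I then tucked the edge under the lip, lowered the other end until the gripper read about 5 N of contact, opened the jaws and moved clear.
- **Plate position:** The far edge, measured in the top and scene views, puts the plate centre at about x = −4 mm and y = −2 mm in the box. The two views agree within about 1 mm with the plate's top taken at z = 40 mm, which fits a flat, seated plate.
- **Short plate:** It measured within about 2.5 mm of its first reading, which is within measuring error.
- **Gripper:** It is clear of everything, with the force reading near zero.
- **Checks that disagreed:**
  - Before gripping I shifted 2 mm the wrong way in x, because I misread which way the wrist image points. The bar was held a few millimetres off the pad centre, and I allowed for that afterwards.
  - A rough handle-top sighting in the scene view gave x of about +5 mm, against −4 mm from the edges. Both are within tolerance.
  - At the end the arm hid the lip-side part of the plate in the top view. That the edge is under the lip rests on the scene view and on the wrist pictures taken while lowering.

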